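# Thread the parrot's chew blocks on the toy rod and cap it

### The job

Make up the parrot's chew toy: slide the blue plastic block onto the steel rod of the stand all the way to the stop disc and let go, then the pine block up against it and let go, and finally push the red cap fully home on the rod's end and let go. Leave the green block and the other things on the counter where they are.

Things in the scene. Friction and masses are not known exactly. Their poses are not given: they have to be found in the camera images.
- stand: Wooden toy stand, fixed to the counter; place and yaw vary. Base 130 x 170 x 12 mm reaching under the rod; upright post 30 x 30 mm, its top 135 mm above the counter. Origin: on the counter under the post's centre. The rod is level and points along the stand's -y, away from the post.
- rod_root (a point): Point on the rod's axis, 110 mm above the counter, at the outer face of the stop disc (dark steel, 38 mm across, 5 mm thick, on the post). Axes as the stand's. Steel rod 10 mm in diameter, 95 mm long from here to its free tip; the last 4 mm taper to 5 mm. Two blocks (52 mm) and the 26 mm of rod inside the cap leave 17 mm of play.
- rod_tip (a point): Centre of the rod's free end, 95 mm from rod_root along the stand's -y. Axes as the stand's.
- blue_block: Blue plastic block, goes on first. 44 mm wide (its x) x 26 mm thick (its y) x 50 mm tall (its z), 50 g, standing upright on the counter. A 14 mm round hole runs right through its thickness along y, centred 25 mm above the underside. Origin: centre of the underside.
- blue_block_hole (a point): Centre of the blue block's hole (middle of its thickness). Axes as the block's; the hole runs along y.
- pine_block: Pale pine block, goes on second. 44 mm wide (its x) x 26 mm thick (its y) x 50 mm tall (its z), 50 g, standing upright on the counter. A 14 mm round hole runs right through its thickness along y, centred 25 mm above the underside. Origin: centre of the underside.
- pine_block_hole (a point): Centre of the pine block's hole (middle of its thickness). Axes as the block's; the hole runs along y.
- cap: Red plastic end cap: a square body 44 mm wide (x) x 30 mm (y) x 44 mm tall (z) with a low dome 38 mm across and 9 mm high on its -y face; 45 g, standing on the counter. A blind round hole, 13 mm in diameter and 26 mm deep, opens in the +y face, 22 mm above the underside. Origin: centre of the square body's underside. It faces roughly the way it goes on (its +y towards the post); only rod contact and friction hold it, there is no snap.
- cap_hole (a point): Centre of the bottom of the cap's blind hole, 26 mm in from its mouth; meets the rod's tip when the cap is fully home. Axes as the cap's.
- green_block: Spare green plastic block, same shape as the blue one; not used, leave it. 44 mm wide (its x) x 26 mm thick (its y) x 50 mm tall (its z), 50 g, standing upright on the counter. A 14 mm round hole runs right through its thickness along y, centred 25 mm above the underside. Origin: centre of the underside.
- mirror: Acrylic mirror square in an orange frame, lying flat, 100 x 100 x 6 mm; leave it. Origin: centre of the underside.
- pine_cylinder: Plain pine cylinder without a hole, standing, 40 mm diameter, 90 mm tall; leave it. Origin: centre of the underside.
- dish: Steel dish, 130 mm across, 35 mm tall, with the yellow ball in it; leave it. Origin: centre of the underside.
- ball_center (a point): Centre of the yellow hard-plastic ball, 40 mm diameter, in the dish; leave it.
- jar: Amber glass jar with steel lid, 72 mm diameter, 100 mm tall; leave it. Origin: centre of the underside.
There are look-alikes about, which are no part of the job. What is shaped like the pine_block but black or pink is not meant.

How it is judged (in metres and radians):
On the way, in this order (a step that is already met when the one before it is completed fails the run):
1. the blue block alone is on the rod and released (x of blue_block_hole in the frame of rod_root between -0.007 and 0.007 m and z of blue_block_hole in the frame of rod_root between -0.007 and 0.007 m and y of blue_block_hole in the frame of rod_root between -0.082 and -0.008 m and angle between the y axis of blue_block and the y axis of stand, either way round below 0.25 rad and contact force between the fingers and blue_block below 0.1 N and not ((x of pine_block_hole in the frame of rod_root between -0.007 and 0.007 m and z of pine_block_hole in the frame of rod_root between -0.007 and 0.007 m and y of pine_block_hole in the frame of rod_root between -0.082 and -0.008 m and angle between the y axis of pine_block and the y axis of stand, either way round below 0.25 rad))), for 0.2 s.
2. the pine block is on the rod outside the blue one, and released (x of blue_block_hole in the frame of rod_root between -0.007 and 0.007 m and z of blue_block_hole in the frame of rod_root between -0.007 and 0.007 m and y of blue_block_hole in the frame of rod_root between -0.082 and -0.008 m and angle between the y axis of each of blue_block, pine_block and the y axis of stand, either way round below 0.25 rad and x of pine_block_hole in the frame of rod_root between -0.007 and 0.007 m and z of pine_block_hole in the frame of rod_root between -0.007 and 0.007 m and y of pine_block_hole in the frame of rod_root between -0.082 and -0.008 m and y of blue_block_hole in the frame of rod_root above -0.034 m and y of pine_block_hole in the frame of rod_root below -0.034 m and contact force between the fingers and pine_block below 0.1 N), for 0.2 s.
3. the cap is home on the rod's end with both blocks behind it (x of blue_block_hole in the frame of rod_root between -0.007 and 0.007 m and z of blue_block_hole in the frame of rod_root between -0.007 and 0.007 m and y of blue_block_hole in the frame of rod_root between -0.082 and -0.008 m and angle between the y axis of each of blue_block, pine_block and the y axis of stand, either way round below 0.25 rad and x of pine_block_hole in the frame of rod_root between -0.007 and 0.007 m and z of pine_block_hole in the frame of rod_root between -0.007 and 0.007 m and y of pine_block_hole in the frame of rod_root between -0.082 and -0.008 m and y of blue_block_hole in the frame of rod_root above -0.034 m and y of pine_block_hole in the frame of rod_root below -0.034 m and y of cap_hole in the frame of rod_tip between -0.005 and 0.004 m and x of cap_hole in the frame of rod_tip between -0.006 and 0.006 m and z of cap_hole in the frame of rod_tip between -0.006 and 0.006 m and angle between the y axis of cap and the y axis of stand, either way round below 0.22 rad), for 0.2 s.
At the end, for the whole second after the job is handed in: Both blocks on the rod, coaxial to 7 mm and 0.25 rad: blue centre within 34 mm of the stop disc, pine centre beyond 34 mm; red cap on the rod end, hole bottom within 5 mm of the tip, at most 6 mm and 0.22 rad off axis; all three released and below 0.1 m/s (gentle rocking is fine) (all of step 3 and linear speed of each of blue_block, pine_block, cap below 0.1 m/s and contact force between the fingers and blue_block below 0.1 N and contact force between the fingers and pine_block below 0.1 N and contact force between the fingers and cap below 0.1 N); the robot touches nothing.
It fails at once if the spare green block was moved more than 30 mm (distance of green_block from where it was at the start of the episode above 0.03 m).
It fails at once if the mirror, pine cylinder, dish, ball or jar was moved more than 30 mm (distance of any of mirror, pine_cylinder, dish, ball_center, jar from where it was at the start of the episode above 0.03 m).
It also fails if it takes over 72 s, if anything falls off the work surface, if the arm or the gripper's body presses on something with over 40 N, if the wrist force passes 120 N, or if a joint passes its speed limit or range.

### The arm

A 6-joint arm with a two-finger parallel gripper is mounted at the origin on the work surface. World frame = base frame: x ahead of the robot, y to its left, z up, the work surface at z = 0. Lengths are in m, angles in degrees, forces in N, time in s.
With the tool pointing down it reaches from about 0.25 to 0.725 m from the base axis. Payload 9.7 kg.
Tool frame: the origin (TCP) lies between the finger pads; the fingertips stand 11 mm ahead of it and the grasp point (between the pads) lies 8 mm behind it; z points along the fingers, x is the direction in which the jaws open and shut, and the axes are right-handed (so a half turn about z gives the same grasp; the last joint's range is limited). The gripper opens to 85 mm and grips with 20 to 120 N. Pads are 22 mm wide; open, the fingers measure 114 mm over their backs; the gripper's body (76 mm by 85 mm) begins 54 mm behind the grasp point. The pads swing forward as they close: fully open they stand 13 mm farther back than shut.
Start: joints at [75.459, 4.979, 10.078, 95.1, 0, 90], TCP at [0.138, 0.532, 0.242] pointing down, gripper open.
Joint ranges: [-179.16, 179.16], [-48.56, 103.87], [-65.8, 70.77], [-126.05, 130.52], [-82.76, 87.17], [-180, 180]. Speed limits (degrees/s): [127.2, 127.2, 147.25, 180, 180, 180].

### API

Orientations are given as [roll, pitch, yaw] about the fixed x, y, z axes, in that order (R = Rz(yaw) Ry(pitch) Rx(roll)).
In Python, from workcell import get_obs, camera, job_done gives the robot as it stands.
- The arm moves only by the tool arm_command, never from a script. Its argument "increments" is a list of rows, each a list of 2 entries, a list of its own where there are three numbers: the shift along the tool's x, y, z in units of 25 mm (1.0 is 25 mm), then the turn about the tool's z in units of 6 degrees (1.0 is 6 degrees). In form: [[[dx, dy, dz], roll], ...]. A call has 1 to 5 rows; each row is the pose to reach, as a shift and turn from the pose measured when the call began, along the tool's axes at that moment; what a row does not reach only later rows make up. A row lasts 1/10 s, in which the tool goes at most 50 mm and 8.59 degrees, less where a joint would pass 70% of its speed; a pose out of reach is approached as far as the arm can. A call with a gripper value outside its range is refused whole. "claw" is the closure, from -1 (fully open) to 1 (shut), so that 0 is half open, set as the call begins (left out, the last holds). The fingers move at their own pace and stop on an object; "force" is the grip in N (left out, the last holds). Time passes only in rows, so rows that repeat a pose let the fingers close. It gives the time, the measured TCP pose, the force and the opening at its end, in the units of the state.
- get_obs(): the state, without advancing time (a new reading comes with each control period).
- camera(name): name is "scene" or "top"; returns a dict with "frame" (420x560x3 uint8, red, green, blue), "range_z" (420x560 float32, m along the optical axis (not along the pixel's ray), 0 where there is no reading), "K" (3x3 intrinsics, pixels), "k1" (the pictures are not rectified: a ray, as slopes to the right and down, at radius r is drawn at 1 + k1 r^2 times it, then the intrinsics apply), "R" (3x3) and "t" (3): a world point X has camera coordinates R X + t. Camera axes: x right, y down, z forward; pixel columns grow to the right and rows downward; lengths in m; the calibration is good to about 2 mm. A picture is of the moment at which its call begins.
- job_done(): hands the job in, once; it reports no verdict.
The state is a dict: "time": time; "q": joint angles; "qd": joint speeds; "joint_efforts": joint torques, N m; "ee_pos": TCP position; "tcp_rot": TCP orientation; "wrist_force": force on the tool from outside, world axes, zero at the start; "torque": the same for the moment, N m; "opening": finger opening in m.
Only numpy, scipy, OpenCV 4.12 (cv2) and the standard library are available. Lean on these libraries where they do the work, as an engineer would, in place of code of your own. Each camera call takes 0.05 s, during which the arm holds its last target.

## Working session

There is one attempt and no reset: what is moved stays moved. The work goes in short steps, Python scripts to look and compute and a tool call to move; the robot and the scene stay as the last step left them, time stands still between calls to the robot, and variables do not carry over. Pictures are saved under pics/ and viewed, and the job is handed in when it is done.

Besides the shell and the picture viewer there is one more tool, called after ">>>" by a JSON object that holds its "name" and its "arguments". arm_command: Moves the arm, as the interface text tells. Its arguments: {"type":"object","properties":{"increments":{"type":"array"},"claw":{"type":"number"},"force":{"type":"number"}},"required":["increments"]}

```bash
ls; mkdir -p pics; cat > h.py <<'E'
import numpy as np, cv2
from workcell import get_obs, camera, job_done
def save(c,n): cv2.imwrite('pics/'+n,c['frame'][:,:,::-1])
E
python3 - <<'E'
from h import *
import pickle
print(get_obs())
for n in ('scene','top'):
    c=camera(n); save(c,n+'0.png'); pickle.dump(c,open(n+'0.pkl','wb'))
    print(n,c['K'],c['k1'],c['R'],c['t'])
E
```

```text
pics
{'time': 0.0, 'q': array([7.54578958e+01, 5.01255016e+00, 1.00346143e+01, 9.51002489e+01,
       1.08297981e-03, 8.99990541e+01]), 'qd': array([ 0.05728584,  0.03698231, -0.10926649, -0.01253464,  0.05407934,
       -0.02814016]), 'joint_efforts': array([-1.31409361e-03, -5.20396936e+01,  4.64792204e+01,  1.65280985e-02,
       -9.87066232e-05, -6.78686419e-06]), 'ee_pos': array([0.13804081, 0.53217129, 0.24157059]), 'tcp_rot': array([-1.79998916e+02,  7.81848289e-02,  7.54588417e+01]), 'wrist_force': array([-0.27882574, -0.71364129,  0.5990996 ]), 'torque': array([0.00986969, 0.01025088, 0.02699926]), 'opening': 0.08544250179763431}
scene [[485.12656849   0.         279.83776045]
 [  0.         485.12656849 203.42827122]
 [  0.           0.           1.        ]] -0.033852139435389686 [[-0.71056987  0.70353681  0.01124373]
 [ 0.45207245  0.46872025 -0.75890173]
 [-0.53918546 -0.53416972 -0.65110809]] [ 0.42638054 -0.18650063  1.6037162 ]
top [[381.10943712   0.         269.91677661]
 [  0.         381.10943712 207.5741765 ]
 [  0.           0.           1.        ]] 0.016737549174928035 [[ 2.77800778e-02 -9.99608777e-01  3.24976469e-03]
 [-9.94090790e-01 -2.79677196e-02 -1.04887124e-01]
 [ 1.04936979e-01 -3.16788666e-04 -9.94478823e-01]] [-0.00516207  0.56806895  1.24766431]
```

View pics/scene0.png

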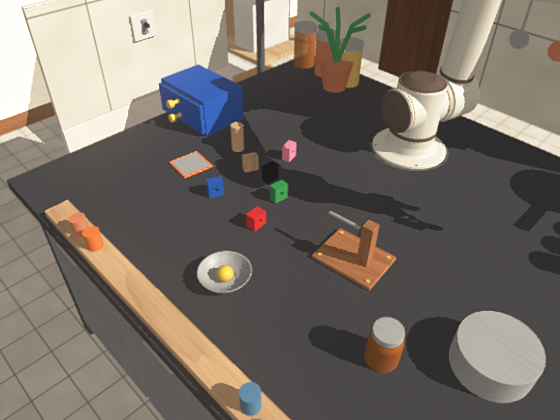

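View pics/top0.png

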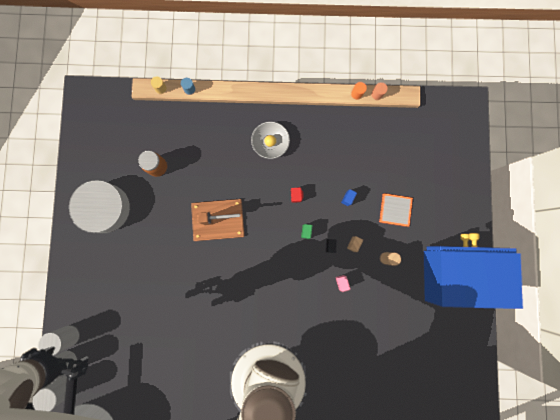

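The top view shows the blue block at about (350,197), red cap (296,194), green block (307,231), pine block (355,243), and the stand around (218,220) with its rod tip near (240,216). The gripper is at bottom left. Next I'll zoom in and measure.

```bash
cat >> h.py <<'E'
def norm(c,uv):
    uv=np.asarray(uv,float).reshape(-1,1,2)
    return cv2.undistortPoints(uv,c['K'],np.array([c['k1'],0,0,0,0.]),None,None,criteria=(3,50,1e-10)).reshape(-1,2) if hasattr(cv2,'x') else cv2.undistortPoints(uv,c['K'],np.array([c['k1'],0,0,0,0.])).reshape(-1,2)
def plane(c,uv,z):
    n=norm(c,uv); d=np.c_[n,np.ones(len(n))]@c['R']; o=-c['R'].T@c['t']
    return o+d*((z-o[2])/d[:,2])[:,None]
def cloud(c,mask):
    v,u=np.nonzero(mask&(c['range_z']>0)); uv=np.c_[u,v]; n=norm(c,uv); Z=c['range_z'][v,u]
    P=np.c_[n*Z[:,None],Z]; return (P-c['t'])@c['R'],uv
def proj(c,X):
    X=np.atleast_2d(X); p,_=cv2.projectPoints(X.reshape(-1,1,3).astype(float),cv2.Rodrigues(c['R'])[0],np.array(c['t'],float),c['K'],np.array([c['k1'],0,0,0,0.])); return p.reshape(-1,2)
def ray(c,uv):
    n=norm(c,uv); d=np.c_[n,np.ones(len(n))]@c['R']; return -c['R'].T@c['t'], d/np.linalg.norm(d,axis=1)[:,None]
E
python3 - <<'E'
from h import *
import pickle
t=pickle.load(open('top0.pkl','rb')); s=pickle.load(open('scene0.pkl','rb'))
def crop(c,r,k):
    x0,x1,y0,y1=r; return cv2.resize(c['frame'][y0:y1,x0:x1,::-1],None,fx=k,fy=k,interpolation=cv2.INTER_NEAREST)
a=crop(t,(180,420,170,300),3); cv2.imwrite('pics/t0z.png',a)
cv2.imwrite('pics/s0z.png',crop(s,(160,400,120,290),3))
for nm,c in(('top',t),('scene',s)):
    hsv=cv2.cvtColor(c['frame'],cv2.COLOR_RGB2HSV); H,S,V=[hsv[:,:,i] for i in range(3)]
    boxes={'blue':(330,370,180,215,200,235,170,205),'pine':(340,370,230,258,238,262,150,176),'red':(284,308,182,206,240,272,200,235),'green':(296,318,220,243,266,295,176,206)}
    for k,b in boxes.items():
        x0,x1,y0,y1=b[:4] if nm=='top' else b[4:]
        m=np.zeros(H.shape,bool); m[y0:y1,x0:x1]=True
        if k=='blue': m&=(H>100)&(H<135)&(S>100)
        if k=='red': m&=((H<8)|(H>172))&(S>120)
        if k=='green': m&=(H>40)&(H<85)&(S>100)
        if k=='pine': m&=(H>5)&(H<25)&(S>50)&(V>60)
        P,uv=cloud(c,m); 
        print(nm,k,m.sum(),'med',np.median(P,0).round(4),'zpct',np.percentile(P[:,2],[2,25,50,75,98]).round(3))
        hh=0.044 if k=='red' else .05
        tp=P[np.abs(P[:,2]-hh)<.006]
        if len(tp)>5:
            r=cv2.minAreaRect((tp[:,:2]*1000).astype(np.float32)); print('   top face',len(tp),r)
E
```

```text
top blue 168 med [ 0.6085 -0.2497  0.048 ] zpct [-0.002  0.031  0.048  0.051  0.054]
   top face 114 ((610.0117797851562, -251.12022399902344), (26.980907440185547, 44.24785232543945), 64.35811614990234)
top pine 178 med [ 0.4545 -0.2704  0.0485] zpct [0.    0.039 0.048 0.05  0.055]
   top face 124 ((455.7623291015625, -273.8263244628906), (29.437551498413086, 44.664859771728516), 63.449485778808594)
top red 169 med [ 0.6122 -0.0752  0.0425] zpct [-0.002  0.035  0.043  0.045  0.048]
   top face 118 ((614.4191284179688, -76.9850845336914), (41.499820709228516, 36.566246032714844), 5.575015544891357)
top green 133 med [ 0.4922 -0.1102  0.0493] zpct [-0.001  0.046  0.049  0.051  0.054]
   top face 109 ((492.59356689453125, -110.44061279296875), (26.29278564453125, 44.007911682128906), 82.55557250976562)
scene blue 329 med [ 0.6158 -0.2468  0.0335] zpct [-0.001  0.015  0.033  0.048  0.052]
   top face 117 ((613.6697998046875, -253.88050842285156), (30.666479110717773, 44.88286590576172), 66.9264907836914)
scene pine 327 med [ 0.4613 -0.2695  0.0276] zpct [-0.003  0.009  0.028  0.047  0.052]
   top face 91 ((459.1910705566406, -274.573486328125), (35.28056335449219, 44.771915435791016), 56.77286148071289)
scene red 382 med [ 0.6239 -0.0679  0.031 ] zpct [-0.001  0.014  0.031  0.043  0.046]
   top face 155 ((618.2965698242188, -74.7146987915039), (44.99748992919922, 32.442481994628906), 4.4081501960754395)
scene green 340 med [ 0.4992 -0.1047  0.0325] zpct [-0.001  0.015  0.032  0.048  0.052]
   top face 116 ((495.6401672363281, -112.14047241210938), (30.308643341064453, 46.149044036865234), 86.53521728515625)
```

View pics/t0z.png

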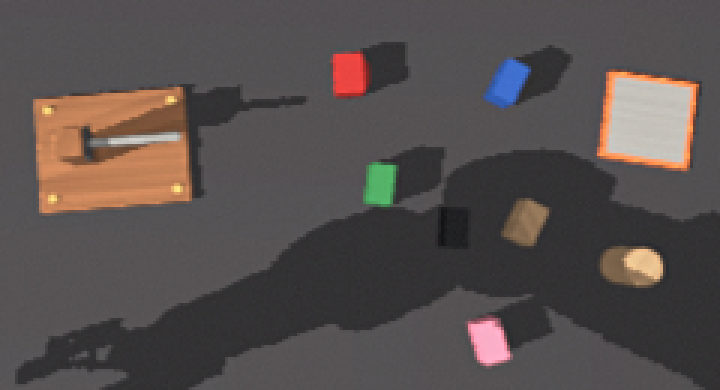

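View pics/s0z.png

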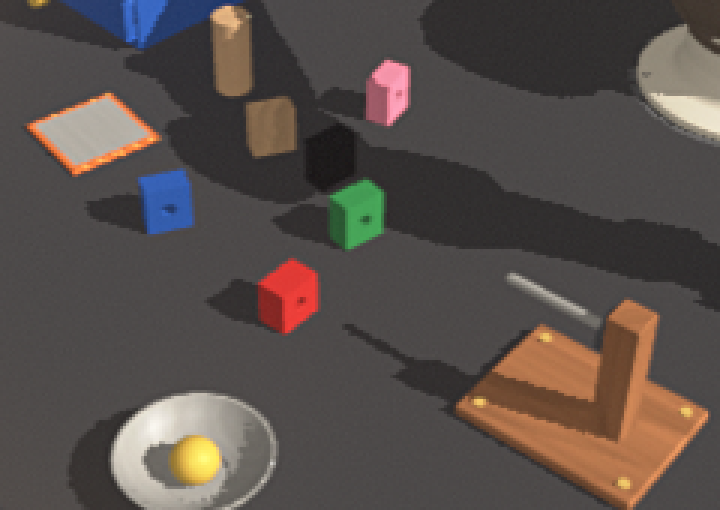

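```bash
cat > stand.py <<'E'
from h import *
import pickle
t=pickle.load(open('top0.pkl','rb')); s=pickle.load(open('scene0.pkl','rb'))
for nm,c,b in(('top',t,(185,250,195,245)),('scene',s,(308,400,200,290))):
    hsv=cv2.cvtColor(c['frame'],cv2.COLOR_RGB2HSV); H,S,V=[hsv[:,:,i].astype(int) for i in range(3)]
    box=np.zeros(H.shape,bool); box[b[2]:b[3],b[0]:b[1]]=1
    P,uv=cloud(c,box&(H<25)&(S>60)&(V>50))
    base=P[(abs(P[:,2]-.012)<.006)]; print(nm,'base',cv2.minAreaRect((base[:,:2]*1000).astype(np.float32)))
    post=P[abs(P[:,2]-.135)<.006]; print('post top',len(post),post.mean(0),cv2.minAreaRect((post[:,:2]*1000).astype(np.float32)))
    rm=box&(S<70)&(V>95); 
    P,uv=cloud(c,rm); k=(P[:,2]>.085)&(P[:,2]<.13); print('rod px',rm.sum(),k.sum(), 'z',np.percentile(P[k,2],[5,50,95]))
    uvk=uv[k].astype(np.float32); vx,vy,x0,y0=cv2.fitLine(uvk,cv2.DIST_HUBER,0,.01,.01).ravel()
    tt=(uvk-[x0,y0])@[vx,vy]; a=np.array([x0,y0])+tt.min()*np.array([vx,vy]); e=np.array([x0,y0])+tt.max()*np.array([vx,vy])
    Q=plane(c,[a,e],.112 if nm=='top' else .112); print('ends px',a,e,'world@z',Q.round(4),'len',np.linalg.norm(Q[1]-Q[0]),'dir',np.degrees(np.arctan2(*(Q[1]-Q[0])[[1,0]])))
E
python3 stand.py
```

```text
top base ((525.447265625, 189.91769409179688), (131.05908203125, 169.81723022460938), 6.380073070526123)
post top 95 [0.52095221 0.21911872 0.13466317] ((520.6328125, 218.6074981689453), (27.99901580810547, 30.27777671813965), 1.3376866579055786)
rod px 122 91 z [0.10890341 0.11335937 0.11701796]
ends px [209.93416 217.24374] [239.06163 214.70787] world@z [[0.5237 0.1972 0.112 ]
 [0.5342 0.1066 0.112 ]] len 0.09122851804752533 dir -83.39648769299156
scene base ((528.3048095703125, 188.01773071289062), (133.13626098632812, 172.20616149902344), 6.734762191772461)
post top 141 [0.52579958 0.21904638 0.13415846] ((524.16259765625, 216.6193389892578), (32.5609016418457, 32.94424057006836), 4.640695095062256)
rod px 157 121 z [0.10943964 0.11343476 0.11596403]
ends px [328.6635  211.64238] [359.19202 227.63342] world@z [[0.537  0.1042 0.112 ]
 [0.5281 0.1917 0.112 ]] len 0.0879965461454224 dir 95.77272897545622
```

```bash
cat >> h.py <<'E'
from scipy.spatial.transform import Rotation as Ro
def go(x,y,z,yaw):
    o=get_obs(); R=Ro.from_euler('xyz',o['tcp_rot'],degrees=True).as_matrix()
    d=R.T@(np.array([x,y,z])-o['ee_pos'])/.025
    tx=R[:,0]; cy=np.degrees(np.arctan2(tx[1],tx[0])); dy=(yaw-cy+180)%360-180
    print('now',o['ee_pos'].round(4),o['tcp_rot'].round(2),'op',round(o['opening'],4),'t',round(o['time'],2),'F',o['wrist_force'].round(1),'q',o['q'].round(0))
    print('increment',d.round(2),'turn',round(-dy/6,2))
E
python3 -c "
from h import *
go(.612,-.2525,.20,-25)"
```

```text
now [0.138  0.5322 0.2417] [-1.800e+02  7.000e-02  7.546e+01] op 0.0853 t 0.1 F [ 0.2 -0.7  0.7] q [75.  5. 10. 95.  0. 90.]
increment [-25.62  26.23   1.7 ] turn 16.74
```

>>> {"name": "arm_command", "arguments": {"increments": [[[-25.6,26.2,0.8],16.7],[[-25.6,26.2,0.8],16.7],[[-25.6,26.2,0.8],16.7],[[-25.6,26.2,0.8],16.7],[[-25.6,26.2,0.8],16.7]], "claw": -1}}

```text
time: 0.6
ee_pos: [0.2676, 0.3166, 0.2365]
tcp_rot: [180.0, 0.0, 32.2]
wrist_force: [1.8, 0.5, 0.2]
opening: 0.0852
```

```bash
python3 -c "
from h import *
go(.612,-.2525,.20,-25)"
```

```text
now [0.2676 0.3166 0.2365] [1.7996e+02 1.0000e-02 3.2170e+01] op 0.0852 t 0.6 F [1.8 0.5 0.2] q [ 50. -14.  -8.  96.  -0. 108.]
increment [-0.46 26.6   1.48] turn 9.53
```

>>> {"name": "arm_command", "arguments": {"increments": [[[-0.5,26.6,1.0],9.5],[[-0.5,26.6,1.0],9.5],[[-0.5,26.6,1.0],9.5],[[-0.5,26.6,1.0],9.5],[[-0.5,26.6,1.0],9.5]]}}

```text
time: 1.1
ee_pos: [0.3965, 0.1023, 0.2275]
tcp_rot: [180.0, -0.0, -10.8]
wrist_force: [0.5, 1.0, -0.3]
opening: 0.0852
```

```bash
python3 -c "
from h import *
go(.612,-.2525,.15,-25)"
```

```text
now [0.3965 0.1023 0.2275] [ 1.7998e+02 -3.0000e-02 -1.0840e+01] op 0.0852 t 1.1 F [ 0.5  1.  -0.3] q [ 14. -14. -10.  95.  -0. 115.]
increment [11.13 12.32  3.11] turn 2.36
```

>>> {"name": "arm_command", "arguments": {"increments": [[[11.1,12.3,2],2.36],[[11.1,12.3,2],2.36],[[11.1,12.3,2],2.36],[[11.1,12.3,3.1],2.36],[[11.1,12.3,3.1],2.36]]}}

```text
time: 1.6
ee_pos: [0.5242, -0.1089, 0.1874]
tcp_rot: [180.0, -0.0, -25.0]
wrist_force: [0.6, -0.3, -0.3]
opening: 0.0852
```

```bash
python3 -c "
from h import *
go(.612,-.2525,.12,-25)"
```

```text
now [ 0.5242 -0.1089  0.1874] [ 1.7999e+02 -4.0000e-02 -2.5030e+01] op 0.0852 t 1.6 F [ 0.6 -0.3 -0.3] q [-12.   2.   1.  89.  -0. 103.]
increment [5.61 3.72 2.7 ] turn -0.0
```

>>> {"name": "arm_command", "arguments": {"increments": [[[5.6,3.7,2.7],0],[[5.6,3.7,2.7],0],[[5.6,3.7,2.7],0],[[5.6,3.7,2.7],0],[[5.6,3.7,2.7],0]]}}

```text
time: 2.1
ee_pos: [0.6118, -0.2547, 0.1156]
tcp_rot: [180.0, 0.2, -25.2]
wrist_force: [-0.8, 0.8, -0.7]
opening: 0.0851
```

```bash
cat > snap.py <<'E'
from h import *
import sys
# snap.py tag X Y Z : crops 60px radius around point in both views, side by side
tag=sys.argv[1]; X=np.array(list(map(float,sys.argv[2:5]))); w=int(sys.argv[5]) if len(sys.argv)>5 else 45
import pickle
ims=[]
for n in('scene','top'):
    c=camera(n); pickle.dump(c,open(n+tag+'.pkl','wb')); u,v=proj(c,X)[0].round().astype(int)
    p=cv2.copyMakeBorder(c['frame'][:,:,::-1],w,w,w,w,cv2.BORDER_CONSTANT)
    ims.append(cv2.resize(p[v:v+2*w,u:u+2*w],(398,398),interpolation=cv2.INTER_CUBIC)); print(n,'origin',u-w,v-w,'scale',398/(2*w))
cv2.imwrite('pics/'+tag+'.png',np.hstack(ims))
E
python3 snap.py a1 .612 -.2525 .08; python3 -c "
from h import *
go(.612,-.2525,.02,-25)"
```

```text
scene origin 169 127 scale 4.4222222222222225
top origin 307 150 scale 4.4222222222222225
now [ 0.6115 -0.2522  0.1187] [ 1.7999e+02  1.0000e-01 -2.5090e+01] op 0.0856 t 2.2 F [-0.2  0.1  1. ] q [-22.  20.  14.  84.  -0.  93.]
increment [0.03 0.   3.95] turn -0.01
```

View pics/a1.png

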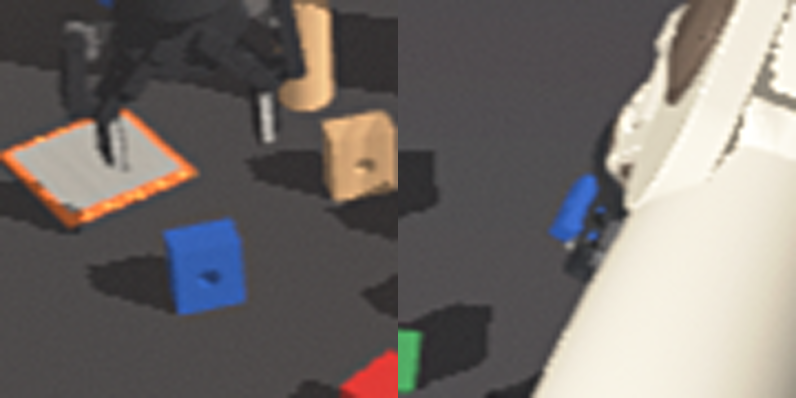

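The left crop shows the open fingers at about (110,140) and (265,120), either side of the blue block at (207,265) and clear of it. Lowering now.

>>> {"name": "arm_command", "arguments": {"increments": [[[0,0,1.2],0],[[0,0,2.4],0],[[0,0,3.4],0],[[0,0,3.95],0],[[0,0,3.95],0]]}}

```text
time: 2.7
ee_pos: [0.6103, -0.251, 0.0188]
tcp_rot: [180.0, 0.2, -25.0]
wrist_force: [-0.3, -0.6, 0.3]
opening: 0.0853
```

>>> {"name": "arm_command", "arguments": {"increments": [[[0,0,0],0],[[0,0,0],0],[[0,0,0],0],[[0,0,0],0],[[0,0,0],0]], "claw": 1, "force": 30}}

```text
time: 3.2
ee_pos: [0.6111, -0.2512, 0.0204]
tcp_rot: [-180.0, 0.1, -25.0]
wrist_force: [-0.7, 0.9, 6.9]
opening: 0.0437
```

>>> {"name": "arm_command", "arguments": {"increments": [[[0,0,0],0],[[0,0,0],0],[[0,0,0],0],[[0,0,0],0]]}}

```text
time: 3.6
ee_pos: [0.6111, -0.2513, 0.0204]
tcp_rot: [-180.0, 0.1, -25.0]
wrist_force: [0.1, 0.1, 1.2]
opening: 0.0434
```

```bash
python3 snap.py a2 .612 -.2525 .04; python3 -c "
from h import *
go(.612,-.2525,.02,-25)"
```

```text
scene origin 170 138 scale 4.4222222222222225
top origin 304 151 scale 4.4222222222222225
now [ 0.6111 -0.2513  0.0204] [-1.7999e+02  1.1000e-01 -2.5040e+01] op 0.0441 t 3.7 F [-0.5 -0.6  0.6] q [-22.  21.   5.  74.   0.  93.]
increment [0.05 0.03 0.02] turn -0.01
```

View pics/a2.png

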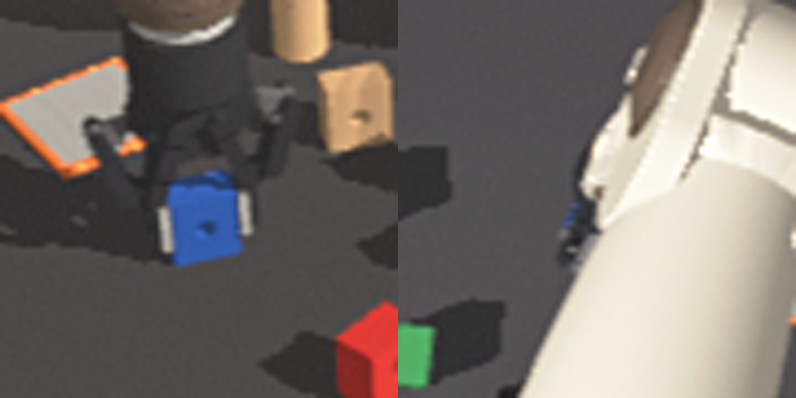

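The block is held between both pads, and the 44 mm opening matches its width. Lifting it and taking it in front of the rod.

>>> {"name": "arm_command", "arguments": {"increments": [[[0,0,-1],0],[[0,0,-2.5],0],[[0,0,-4.5],0],[[0,0,-5.5],0],[[0,0,-5.5],0]], "force": 40}}

```text
time: 4.2
ee_pos: [0.6128, -0.252, 0.1629]
tcp_rot: [-180.0, -0.3, -25.0]
wrist_force: [0.7, -1.2, -0.6]
opening: 0.0434
```

```bash
python3 -c "
from h import *
go(.542,.05,.15,6.5)"
```

```text
now [ 0.6128 -0.252   0.1629] [-179.97   -0.3   -25.04] op 0.0434 t 4.2 F [ 0.7 -1.2 -0.6] q [-22.  20.  18.  89.   0.  93.]
increment [-7.68 -9.75  0.48] turn -5.26
```

>>> {"name": "arm_command", "arguments": {"increments": [[[-7.7,-9.75,0.3],-5.26],[[-7.7,-9.75,0.3],-5.26],[[-7.7,-9.75,0.3],-5.26],[[-7.7,-9.75,0.3],-5.26],[[-7.7,-9.75,0.3],-5.26]]}}

```text
time: 4.7
ee_pos: [0.5538, -0.0061, 0.1539]
tcp_rot: [179.9, -0.2, 6.7]
wrist_force: [1.1, 0.8, -0.2]
opening: 0.0434
```

>>> {"name": "arm_command", "arguments": {"increments": [[[-1.5,-2,0],0],[[-1.5,-2,0],0],[[-1.5,-2,0],0]]}}

```text
time: 5.0
ee_pos: [0.5094, 0.0405, 0.1531]
tcp_rot: [179.9, -0.1, 6.9]
wrist_force: [1.5, -0.0, -0.4]
opening: 0.0438
```

```bash
python3 -c "
from h import *
go(.542,.05,.1054,6.5)"; python3 snap.py b1 .54 .08 .12
```

```text
now [0.5094 0.0405 0.1531] [ 1.7989e+02 -1.4000e-01  6.8600e+00] op 0.0438 t 5.0 F [ 1.5 -0.  -0.4] q [ 5. -1. -6. 85. -0. 88.]
increment [ 1.33 -0.22  1.91] turn 0.06
scene origin 276 160 scale 4.4222222222222225
top origin 202 168 scale 4.4222222222222225
```

View pics/b1.png

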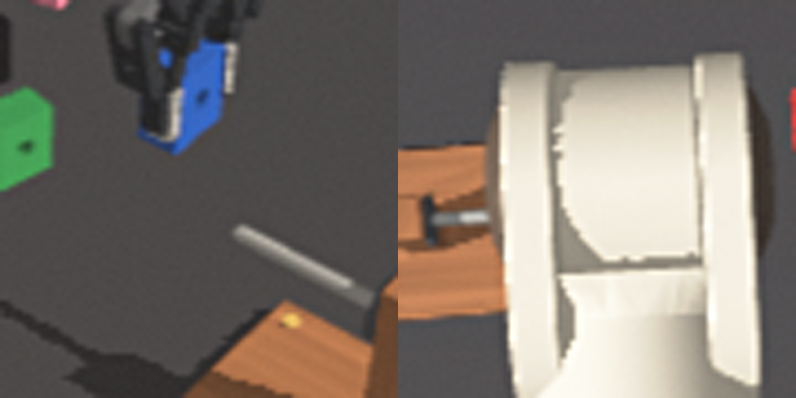

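>>> {"name": "arm_command", "arguments": {"increments": [[[1.3,-0.2,0.8],0],[[1.3,-0.2,1.9],0],[[1.3,-0.2,1.9],0.06],[[1.3,-0.2,1.9],0.06]]}}

```text
time: 5.5
ee_pos: [0.5428, 0.0464, 0.1056]
tcp_rot: [179.9, -0.1, 6.3]
wrist_force: [-0.1, -0.4, -0.3]
opening: 0.0435
```

```bash
python3 -c "
from h import *
go(.5414,.05,.1054,6.5)"; python3 snap.py b2 .54 .08 .12 32
```

```text
now [0.5428 0.0464 0.1056] [ 1.7986e+02 -9.0000e-02  6.2600e+00] op 0.0435 t 5.5 F [-0.1 -0.4 -0.3] q [ 5.  4. -6. 80. -0. 89.]
increment [-0.04 -0.15  0.01] turn -0.04
scene origin 289 173 scale 6.21875
top origin 215 181 scale 6.21875
```

View pics/b2.png

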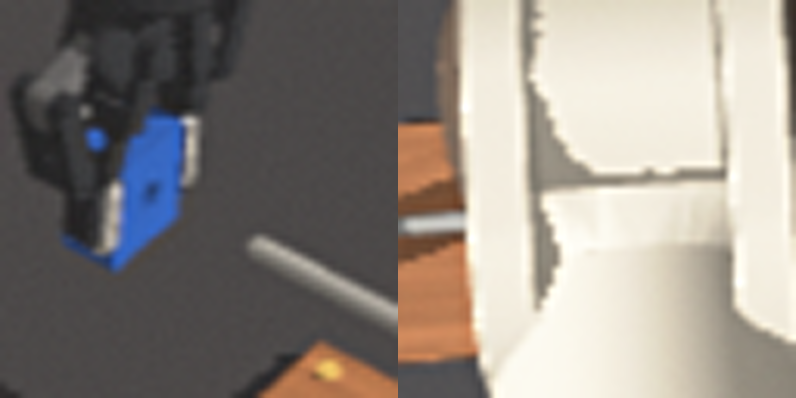

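The hole is at crop (152,192), and the rod's line extended passes about (152,194), so the alignment is close. I'll check it numerically.

```bash
cat > chk.py <<'E'
from h import *
import pickle,sys
tag,col,ty,tz=sys.argv[1],sys.argv[2],float(sys.argv[3]),float(sys.argv[4])
# rod line from scene0 at z .110
s=pickle.load(open('scene0.pkl','rb')); A=plane(s,[[328.6635,211.64238],[359.19202,227.63342]],.110)
c=pickle.load(open('scene'+tag+'.pkl','rb'))
hsv=cv2.cvtColor(c['frame'],cv2.COLOR_RGB2HSV); H,S,V=[hsv[:,:,i].astype(int) for i in range(3)]
# expected face centre
u0=proj(c,[np.interp(ty,[A[0,1]-1,A[0,1],A[1,1]],[A[0,0]+.114,A[0,0],A[1,0]]),ty,tz])[0]
g=cv2.cvtColor(c['frame'],cv2.COLOR_RGB2GRAY).astype(float)
w=4; x,y=u0.round().astype(int); sub=g[y-w:y+w+1,x-w:x+w+1]
print('expected',u0); print(sub.astype(int))
wt=np.clip(np.percentile(sub,60)-sub-4,0,None)
if col=='c': w=3; 
yy,xx=np.mgrid[y-4:y+5,x-4:x+5]; m=np.hypot(xx-x,yy-y)<3.3; wt=wt*m
h=np.array([(wt*xx).sum(),(wt*yy).sum()])/wt.sum(); Q=plane(c,[h],tz)[0]
d=(A[1]-A[0])[:2]; d/=np.linalg.norm(d); n=np.array([d[1],-d[0]])
print('hole px',h,'world',Q.round(4),'lateral offset from rod (stand x)',(Q[:2]-A[0,:2])@n,'along past tip',(A[0,:2]-Q[:2])@d)
E
python3 chk.py b2 b .060 .110
```

```text
expected [314.38301909 204.34253626]
[[100 101  99 102 100 101 100  84  95]
 [101 100  99 101  99 101 100  91 119]
 [101 101  91  81  84  97 100  91 120]
 [ 98  99  80  62  81  98 100  79  70]
 [ 98  92  78  71  90 101 102  91  77]
 [ 98  93  84  83  95 102 100  90  76]
 [ 98  96  94  98 100 102 100  90  75]
 [ 97  99  99 101 101 103 100  88  75]
 [ 97  99 100  99 102 101  92  79  74]]
hole px [313.37696335 203.45549738] world [0.5393 0.056  0.11  ] lateral offset from rod (stand x) -0.0005617643465937836 along past tip 0.04701135158884182
```

>>> {"name": "arm_command", "arguments": {"increments": [[[0,-0.5,0],0],[[0,-1.0,0],0.0],[[0,-1.5,0],0],[[0,-2,0],0],[[0,-2.3,0],0]]}}

```text
time: 6.1
ee_pos: [0.5361, 0.1052, 0.1067]
tcp_rot: [179.8, -0.2, 6.4]
wrist_force: [-4.2, -3.3, -2.9]
opening: 0.0435
```

```bash
python3 snap.py b3 .54 .1 .12 32; python3 -c "
from h import *
go(.5320,.13,.1054,6.5)"
```

```text
scene origin 295 177 scale 6.21875
top origin 209 181 scale 6.21875
now [0.536  0.1056 0.1065] [ 1.7991e+02 -1.6000e-01  6.4200e+00] op 0.0437 t 6.2 F [-4.5  1.7 -3.2] q [11.  4. -6. 80. -0. 95.]
increment [-0.05 -0.99  0.04] turn -0.01
```

View pics/b3.png

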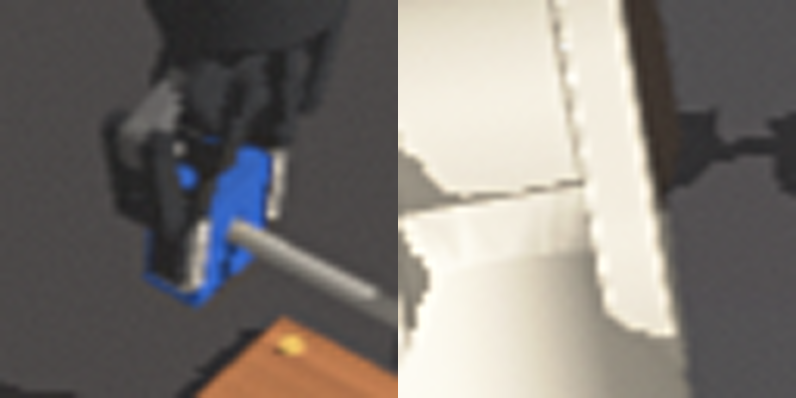

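The rod enters the hole at crop (235,230). The light side force means the block sits slightly high and too far +x. I'll correct that and keep sliding.

>>> {"name": "arm_command", "arguments": {"increments": [[[-0.06,0,0.06],0],[[-0.06,-0.3,0.06],0],[[-0.06,-0.7,0.06],0],[[-0.06,-1.1,0.06],0],[[-0.06,-1.4,0.06],0]]}}

```text
time: 6.7
ee_pos: [0.5307, 0.1412, 0.1051]
tcp_rot: [179.9, -0.2, 6.4]
wrist_force: [-1.1, 0.6, -0.4]
opening: 0.0434
```

```bash
 python3 -c "
from h import *
go(.5267,.184,.1054,6.5)"
```

```text
now [0.5307 0.1412 0.1051] [179.92  -0.19   6.43] op 0.0434 t 6.7 F [-1.1  0.6 -0.4] q [15.  4. -6. 80. -0. 99.]
increment [ 0.03 -1.72 -0.01] turn -0.01
```

>>> {"name": "arm_command", "arguments": {"increments": [[[-0.02,-0.3,0],0],[[-0.02,-0.6,0],0],[[-0.02,-0.9,0],0],[[-0.02,-1.2,0],0],[[-0.02,-1.4,0],0]]}}

```text
time: 7.2
ee_pos: [0.5262, 0.1767, 0.105]
tcp_rot: [179.9, -0.2, 6.4]
wrist_force: [-0.3, -0.2, -0.5]
opening: 0.0437
```

>>> {"name": "arm_command", "arguments": {"increments": [[[0,-0.1,0],0],[[0,-0.2,0],0],[[0,-0.3,0],0],[[0,-0.35,0],0],[[0,-0.35,0],0]]}}

```text
time: 7.7
ee_pos: [0.5252, 0.1854, 0.1051]
tcp_rot: [179.9, -0.2, 6.4]
wrist_force: [-1.0, -0.1, -1.2]
opening: 0.0435
```

```bash
 python3 snap.py b4 .53 .17 .12 32;python3 -c "
from h import *
go(.5267,.184,.1054,6.5)"
```

```text
scene origin 320 189 scale 6.21875
top origin 186 183 scale 6.21875
now [0.5252 0.1852 0.105 ] [179.92  -0.18   6.44] op 0.0436 t 7.8 F [ 1.  -0.6 -0.4] q [ 19.   5.  -5.  80.  -0. 103.]
increment [ 0.05  0.06 -0.01] turn -0.01
```

View pics/b4.png

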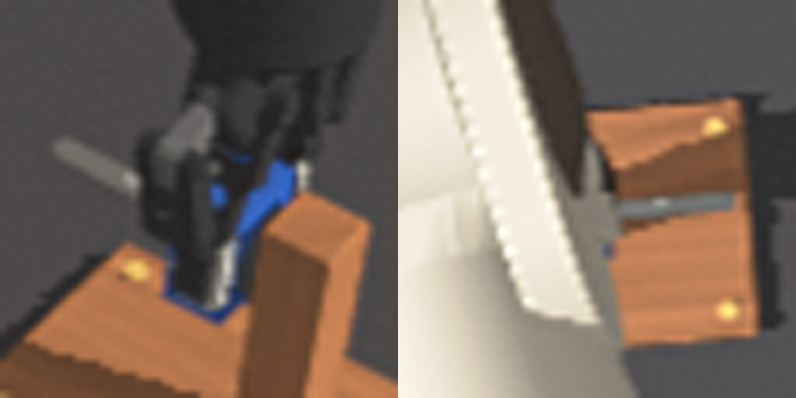

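Nearly there: the rod's free end shows at crop (60,150). I'll push on gently until it touches the disc.

>>> {"name": "arm_command", "arguments": {"increments": [[[0,-0.1,0],0],[[0,-0.2,0],0],[[0,-0.25,0],0],[[0,-0.25,0],0]]}}

```text
time: 8.2
ee_pos: [0.5249, 0.1876, 0.1051]
tcp_rot: [179.5, -0.2, 6.3]
wrist_force: [2.3, -23.8, 3.2]
opening: 0.0435
```

Contact with the stop disc gives 24 N. I'll ease off, release and rise.

>>> {"name": "arm_command", "arguments": {"increments": [[[0,0.05,0],0],[[0,0.05,0],0]]}}

```text
time: 8.4
ee_pos: [0.5252, 0.1861, 0.1052]
tcp_rot: [179.5, -0.2, 6.2]
wrist_force: [-1.1, 0.9, -0.9]
opening: 0.0437
```

>>> {"name": "arm_command", "arguments": {"increments": [[[0,0,0],0],[[0,0,0],0],[[0,0,0],0],[[0,0,0],0],[[0,0,0],0]], "claw": -1}}

```text
time: 8.9
ee_pos: [0.5252, 0.1862, 0.1052]
tcp_rot: [179.5, -0.2, 6.2]
wrist_force: [0.3, -0.4, -0.3]
opening: 0.0853
```

>>> {"name": "arm_command", "arguments": {"increments": [[[0,0,-1],0],[[0,0,-2.5],0],[[0,0,-4],0],[[0,0,-4.5],0],[[0,0,-4.5],0]]}}

```text
time: 9.4
ee_pos: [0.5255, 0.1876, 0.2197]
tcp_rot: [179.5, -0.4, 6.2]
wrist_force: [0.0, 0.1, -0.6]
opening: 0.0853
```

```bash
 python3 snap.py b5 .53 .17 .12 32;python3 -c "
from h import *
go(.457,-.2745,.15,-30)
c=camera('scene')
hsv=cv2.cvtColor(c['frame'],cv2.COLOR_RGB2HSV); H,S,V=[hsv[:,:,i] for i in range(3)]
m=np.zeros(H.shape,bool); m[150:176,238:264]=1; m&=(H>5)&(H<25)&(S>50)&(V>60)
P,uv=cloud(c,m); tp=P[abs(P[:,2]-.05)<.005]; print(len(tp),cv2.minAreaRect((tp[:,:2]*1000).astype(np.float32)))
tp=P[abs(P[:,2]-.025)<.012]; f=cv2.fitLine((tp[:,:2]*1000).astype(np.float32),cv2.DIST_HUBER,0,.01,.01).ravel(); print('front face dir',np.degrees(np.arctan2(f[1],f[0])),f)
save(c,'sc_b5.png')
"
```

```text
scene origin 320 189 scale 6.21875
top origin 186 183 scale 6.21875
now [0.5245 0.1872 0.2165] [ 1.7945e+02 -1.3000e-01  6.2300e+00] op 0.0852 t 9.5 F [ 0.3 -0.1  0.1] q [ 20.   5.   8.  92.  -1. 104.]
increment [-4.7  18.04  2.82] turn 6.04
94 ((458.7677307128906, -275.0597229003906), (33.43735885620117, 45.00602340698242), 59.89265060424805)
front face dir -29.294584 [   0.8721155    -0.48930004  463.79343    -265.442     ]
```

View pics/b5.png

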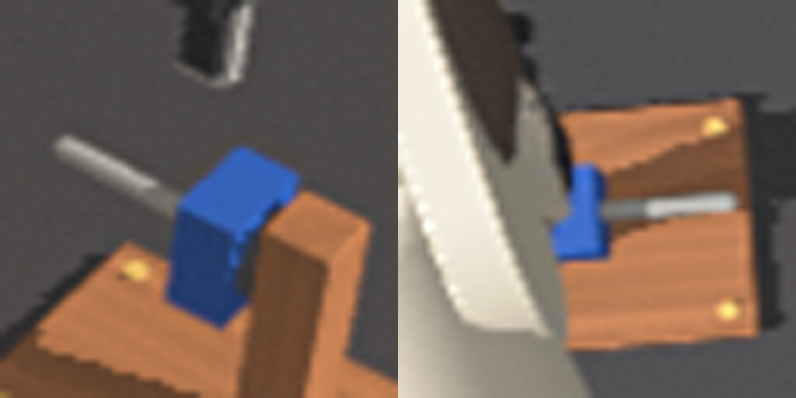

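View pics/sc_b5.png

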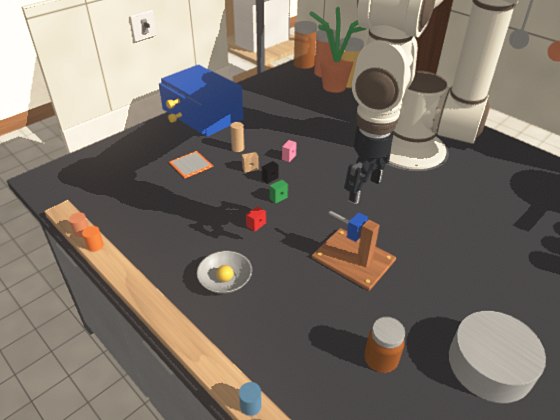

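Blue hangs against the disc, released, with the rod free from crop (60,150) to (175,200). Next is the pine block, but I'll check clearances to the black block and the cylinder first.

```bash
python3 - <<'E'
from h import *
import pickle
t=pickle.load(open('top0.pkl','rb'))
for n,b,z0,z1 in(('cyl',(375,405,245,272),.083,.097),('black',(320,342,234,256),.043,.057),('pink',(332,355,272,295),.043,.057)):
    m=np.zeros(t['range_z'].shape,bool); m[b[2]:b[3],b[0]:b[1]]=1
    P,_=cloud(t,m); k=(P[:,2]>z0)&(P[:,2]<z1); print(n,k.sum(),cv2.boxPoints(cv2.minAreaRect((P[k,:2]*1000).astype(np.float32))).round().tolist())
c=np.array([457,-274.4]); a=np.radians(-29); x=np.array([np.cos(a),np.sin(a)]); y=np.array([-x[1],x[0]])
print('fingers',[ (c+s*57*x+e*11*y).round() for s in(1,-1) for e in(1,-1)])
print('body',[ (c+s*43*x+e*43*y).round() for s in(1,-1) for e in(1,-1)])
E
```

```text
cyl 127 [[394.0, -367.0], [395.0, -404.0], [430.0, -403.0], [428.0, -365.0]]
black 113 [[426.0, -180.0], [426.0, -206.0], [469.0, -205.0], [468.0, -179.0]]
pink 124 [[302.0, -224.0], [310.0, -254.0], [352.0, -244.0], [345.0, -214.0]]
fingers [array([ 512., -292.]), array([ 502., -312.]), array([ 412., -237.]), array([ 402., -256.])]
body [array([ 515., -258.]), array([ 474., -333.]), array([ 440., -216.]), array([ 399., -291.])]
```

>>> {"name": "arm_command", "arguments": {"increments": [[[-4.8,18,0.5],5.87],[[-4.8,18,0.5],5.87],[[-4.8,18,0.5],5.87],[[-4.8,18,1],5.87],[[-4.8,18,1],5.87]]}}

```text
time: 10.05
ee_pos: [0.4855, -0.0613, 0.2065]
tcp_rot: [179.5, -0.3, -29.3]
wrist_force: [2.1, -0.7, 0.2]
opening: 0.0854
```

```bash
python3 -c "
from h import *
go(.457,-.2744,.12,-29)"
```

```text
now [ 0.4855 -0.0613  0.2065] [179.53  -0.26 -29.27] op 0.0854 t 10.05 F [ 2.1 -0.7  0.2] q [ -7.  -4.  -3.  91.  -1. 112.]
increment [3.16 7.96 3.54] turn -0.05
```

>>> {"name": "arm_command", "arguments": {"increments": [[[3.2,8,2],0],[[3.2,8,3.5],0],[[3.2,8,3.5],0],[[3.2,8,3.5],-0.05],[[3.2,8,3.5],-0.05]]}}

```text
time: 10.55
ee_pos: [0.4555, -0.2776, 0.1177]
tcp_rot: [179.5, -0.1, -29.0]
wrist_force: [0.7, -0.2, -0.1]
opening: 0.0857
```

```bash
python3 snap.py c1 .457 -.2745 .06; python3 -c "
from h import *
go(.457,-.2744,.02,-29)"
```

```text
scene origin 205 107 scale 4.4222222222222225
top origin 312 198 scale 4.4222222222222225
now [ 0.4548 -0.278   0.1165] [ 1.7951e+02  9.0000e-02 -2.9200e+01] op 0.0854 t 10.65 F [-0.5 -0.1 -0.9] q [-31.   2.  -7.  81.  -0.  88.]
increment [ 0.01 -0.2   3.86] turn -0.03
```

View pics/c1.png

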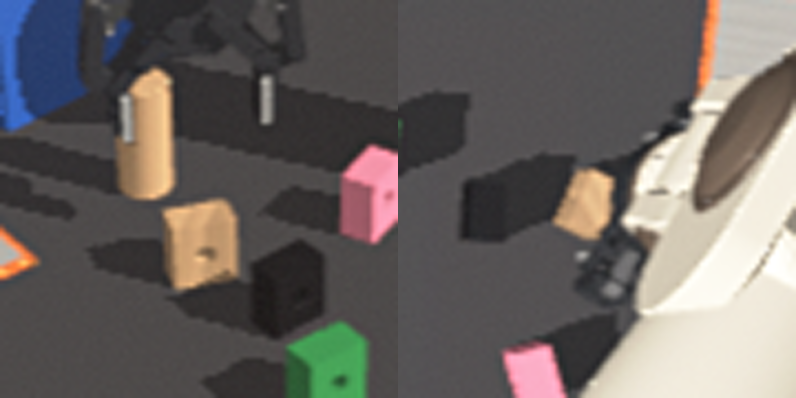

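The fingers at crop (127,120) and (265,100) straddle the pine block at (203,245) and are clear of the black one. Lowering and gripping.

>>> {"name": "arm_command", "arguments": {"increments": [[[0,-0.2,1.2],0],[[0,-0.2,2.4],0],[[0,-0.2,3.4],0],[[0,-0.2,3.85],0],[[0,-0.2,3.85],0]]}}

```text
time: 11.15
ee_pos: [0.4555, -0.2731, 0.0182]
tcp_rot: [179.5, 0.3, -29.2]
wrist_force: [-0.1, 0.4, -0.1]
opening: 0.0855
```

>>> {"name": "arm_command", "arguments": {"increments": [[[0,0,0],0],[[0,0,0],0],[[0,0,0],0],[[0,0,0],0],[[0,0,0],0]], "claw": 1, "force": 40}}

```text
time: 11.65
ee_pos: [0.4562, -0.2735, 0.0196]
tcp_rot: [179.5, 0.2, -29.2]
wrist_force: [-0.4, 1.0, 6.0]
opening: 0.0443
```

>>> {"name": "arm_command", "arguments": {"increments": [[[0,0,0],0],[[0,0,0],0],[[0,0,0],0]]}}

```text
time: 11.95
ee_pos: [0.4563, -0.2735, 0.0196]
tcp_rot: [179.5, 0.2, -29.2]
wrist_force: [-0.4, 0.3, 1.9]
opening: 0.0443
```

>>> {"name": "arm_command", "arguments": {"increments": [[[0,0,-1],0],[[0,0,-2.5],0],[[0,0,-4.5],0],[[0,0,-5.5],0],[[0,0,-5.5],0]]}}

```text
time: 12.45
ee_pos: [0.4587, -0.2736, 0.1613]
tcp_rot: [179.5, -0.2, -29.2]
wrist_force: [-0.1, 0.8, -0.4]
opening: 0.0441
```

```bash
python3 -c "
from h import *
go(.5414,.05,.15,6.5)"
```

```text
now [ 0.4587 -0.2736  0.1613] [179.51  -0.18 -29.18] op 0.0441 t 12.45 F [-0.1  0.8 -0.4] q [-31.   2.  -2.  86.  -0.  89.]
increment [ -3.42 -12.92   0.33] turn -5.95
```

>>> {"name": "arm_command", "arguments": {"increments": [[[-3.4,-12.9,0],-5.95],[[-3.4,-12.9,0],-5.95],[[-3.4,-12.9,0],-5.95],[[-3.4,-12.9,0],-5.95],[[-3.4,-12.9,0],-5.95]]}}

```text
time: 12.95
ee_pos: [0.5203, -0.029, 0.1567]
tcp_rot: [179.5, 0.2, 6.8]
wrist_force: [0.8, -0.0, -0.9]
opening: 0.044
```

```bash
python3 -c "
from h import *
go(.5409,.05,.1046,6.5)"
```

```text
now [ 0.5203 -0.029   0.1567] [179.5    0.22   6.81] op 0.044 t 12.95 F [ 0.8 -0.  -0.9] q [-3.  0. -4. 86. -1. 80.]
increment [ 1.2  -3.06  2.05] turn 0.05
```

>>> {"name": "arm_command", "arguments": {"increments": [[[1.2,-1.5,0.8],0.05],[[1.2,-3,1.6],0.05],[[1.2,-3,2.05],0.05],[[1.2,-3,2.05],0.05],[[1.2,-3,2.05],0.05]]}}

```text
time: 13.45
ee_pos: [0.5407, 0.0479, 0.1044]
tcp_rot: [179.5, 0.3, 6.5]
wrist_force: [-0.1, 0.1, 0.3]
opening: 0.0442
```

```bash
python3 snap.py c2 .54 .08 .12 32; python3 -c "
from h import *
go(.5409,.05,.1046,6.5)"; python3 chk.py c2 b .060 .110
```

```text
scene origin 289 173 scale 6.21875
top origin 215 181 scale 6.21875
now [0.5414 0.0475 0.1055] [1.7949e+02 1.5000e-01 6.4200e+00] op 0.0439 t 13.55 F [-1.   0.1 -0.1] q [ 5.  4. -6. 80. -1. 89.]
increment [-0.01 -0.1   0.03] turn -0.01
expected [314.38301909 204.34253626]
[[159 185 192 194 188 180 177 182 157]
 [180 193 193 197 186 174 177 181 158]
 [175 194 195 190 154 137 167 182 139]
 [175 193 194 165 114 126 168 183 127]
 [179 192 194 158 123 149 176 185 151]
 [177 192 191 165 149 169 182 186 142]
 [178 192 192 178 169 178 183 188 140]
 [187 193 196 188 181 182 185 184 140]
 [186 192 197 190 181 185 182 149  99]]
hole px [314.35866983 203.42517815] world [0.5375 0.0576 0.11  ] lateral offset from rod (stand x) -0.002242861776745537 along past tip 0.0452063936389144
```

View pics/c2.png

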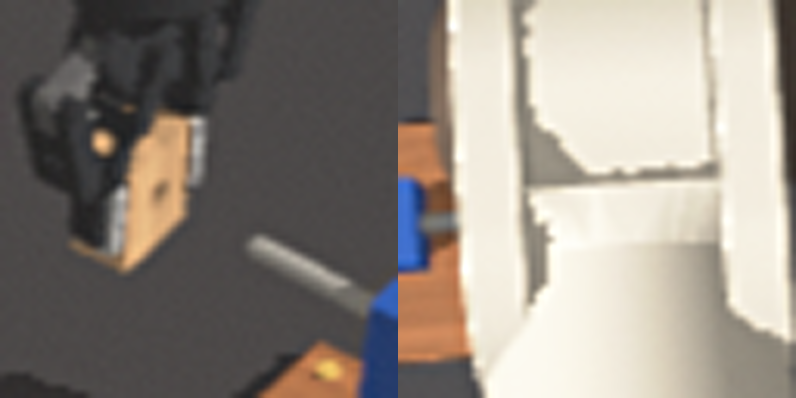

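The hole is at crop (160,188). The camera's lateral reading is offset by the same ~2 mm as it was for blue, and by TCP the block is on the axis that worked before. Sliding on.

>>> {"name": "arm_command", "arguments": {"increments": [[[0,-0.5,0.03],0],[[0,-1.0,0.03],0.0],[[0,-1.5,0.03],0],[[0,-2,0.03],0],[[0,-2.3,0.03],0]]}}

```text
time: 14.05
ee_pos: [0.5347, 0.1062, 0.1043]
tcp_rot: [179.5, 0.1, 6.5]
wrist_force: [0.1, -0.5, -0.1]
opening: 0.0441
```

```bash
python3 snap.py c3 .54 .1 .12 32; python3 -c "
from h import *
go(.5312,.135,.1046,6.5)"
```

```text
scene origin 295 177 scale 6.21875
top origin 209 181 scale 6.21875
now [0.5348 0.106  0.1042] [1.7949e+02 1.5000e-01 6.5200e+00] op 0.044 t 14.15 F [ 0.9 -0.1 -0.4] q [11.  4. -6. 80. -0. 95.]
increment [-0.01 -1.17 -0.03] turn 0.0
```

View pics/c3.png

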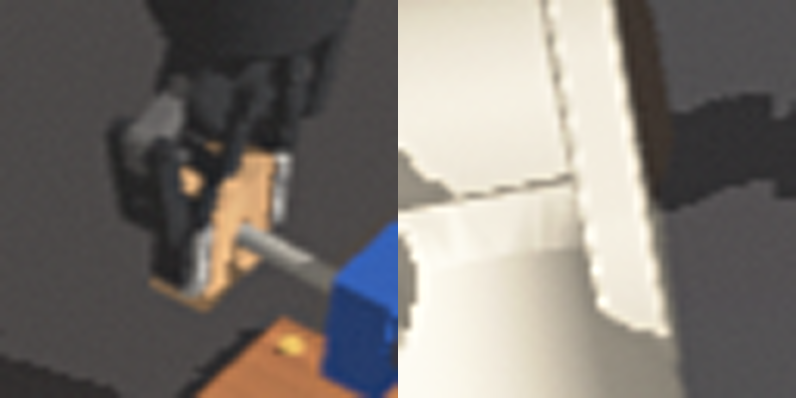

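The rod is in the pine hole at crop (240,235) with no side force. Contact with blue should come near y = 0.161.

>>> {"name": "arm_command", "arguments": {"increments": [[[0,-0.4,-0.02],0],[[0,-0.8,-0.02],0],[[0,-1.2,-0.02],0],[[0,-1.6,-0.02],0],[[0,-1.8,-0.02],0]]}}

```text
time: 14.65
ee_pos: [0.5295, 0.1518, 0.1042]
tcp_rot: [179.5, 0.2, 6.6]
wrist_force: [0.2, -0.3, 0.1]
opening: 0.0442
```

>>> {"name": "arm_command", "arguments": {"increments": [[[0,-0.15,0],0],[[0,-0.3,0],0],[[0,-0.4,0],0],[[0,-0.4,0],0]]}}

```text
time: 15.05
ee_pos: [0.5286, 0.1607, 0.1042]
tcp_rot: [179.4, 0.1, 6.5]
wrist_force: [1.1, -6.3, 0.9]
opening: 0.0438
```

>>> {"name": "arm_command", "arguments": {"increments": [[[0,-0.1,0],0],[[0,-0.15,0],0],[[0,-0.15,0],0]]}}

```text
time: 15.35
ee_pos: [0.5285, 0.1613, 0.1043]
tcp_rot: [179.0, 0.1, 6.3]
wrist_force: [0.7, -16.8, 2.3]
opening: 0.0437
```

>>> {"name": "arm_command", "arguments": {"increments": [[[0,0.06,0],0],[[0,0.06,0],0]]}}

```text
time: 15.55
ee_pos: [0.5287, 0.1594, 0.1043]
tcp_rot: [179.0, 0.1, 6.3]
wrist_force: [-0.3, 0.1, -0.5]
opening: 0.0437
```

>>> {"name": "arm_command", "arguments": {"increments": [[[0,0,0],0],[[0,0,0],0],[[0,0,0],0],[[0,0,0],0],[[0,0,0],0]], "claw": -1}}

```text
time: 16.05
ee_pos: [0.5287, 0.1595, 0.1043]
tcp_rot: [179.0, 0.1, 6.3]
wrist_force: [-0.8, 0.2, 1.0]
opening: 0.0852
```

>>> {"name": "arm_command", "arguments": {"increments": [[[0,0,-1],0],[[0,0,-2.5],0],[[0,0,-4],0],[[0,0,-4.5],0],[[0,0,-4.5],0]]}}

```text
time: 16.55
ee_pos: [0.5296, 0.1618, 0.2188]
tcp_rot: [179.0, -0.1, 6.3]
wrist_force: [0.0, -0.1, -0.7]
opening: 0.0854
```

```bash
 python3 snap.py c4 .53 .15 .12 32;python3 -c "
from h import *
go(.616,-.076,.15,5)
c=camera('scene')
hsv=cv2.cvtColor(c['frame'],cv2.COLOR_RGB2HSV); H,S,V=[hsv[:,:,i] for i in range(3)]
m=np.zeros(H.shape,bool); m[200:235,240:272]=1; m&=((H<8)|(H>172))&(S>120)
P,uv=cloud(c,m); tp=P[abs(P[:,2]-.044)<.004]; print(len(tp),cv2.minAreaRect((tp[:,:2]*1000).astype(np.float32)))
"
```

```text
scene origin 313 185 scale 6.21875
top origin 193 183 scale 6.21875
now [0.5286 0.1615 0.2156] [178.99   0.2    6.29] op 0.0857 t 16.65 F [0.  1.2 0.1] q [ 17.   5.   7.  93.  -1. 101.]
increment [2.44 9.78 2.79] turn 0.22
137 ((618.3016967773438, -75.64128112792969), (46.09235763549805, 32.68620300292969), 5.204765796661377)
```

View pics/c4.png

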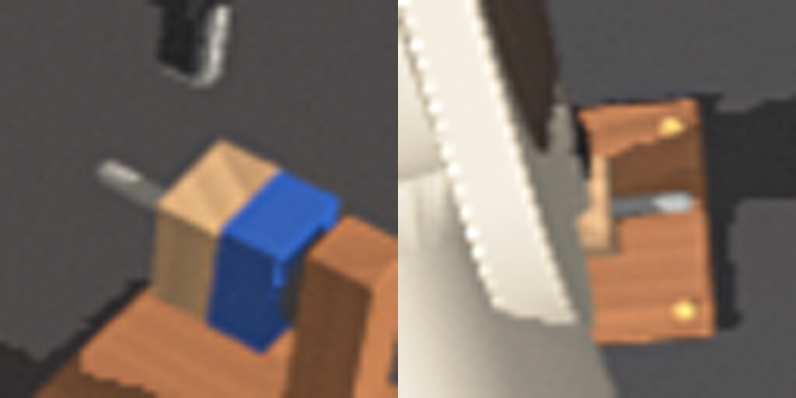

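Both blocks sit against each other and the disc, with the rod end free from crop (100,170) to (155,200). Now the cap.

>>> {"name": "arm_command", "arguments": {"increments": [[[2.4,9.8,0],0.2],[[2.4,9.8,0],0.2],[[2.4,9.8,0],0.2],[[2.4,9.8,1],0.2],[[2.4,9.8,2.5],0.2]]}}

```text
time: 17.2
ee_pos: [0.61, -0.0628, 0.1735]
tcp_rot: [178.9, 0.1, 5.0]
wrist_force: [1.4, 0.4, -0.1]
opening: 0.0853
```

```bash
python3 -c "
from h import *
go(.6165,-.076,.12,5.2)"
```

```text
now [ 0.61   -0.0628  0.1735] [1.7892e+02 8.0000e-02 5.0200e+00] op 0.0853 t 17.2 F [ 1.4  0.4 -0.1] q [-5. 13. 11. 88. -1. 80.]
increment [0.21 0.51 2.15] turn -0.03
```

>>> {"name": "arm_command", "arguments": {"increments": [[[0.2,0.5,1],0],[[0.2,0.5,2],0],[[0.2,0.5,2],0],[[0.2,0.5,2],0]]}}

```text
time: 17.6
ee_pos: [0.6153, -0.0755, 0.1228]
tcp_rot: [179.0, 0.2, 5.0]
wrist_force: [-0.3, 0.4, 0.8]
opening: 0.0856
```

```bash
python3 snap.py d1 .6165 -.076 .06; python3 -c "
from h import *
go(.6165,-.076,.02,5.2)"
```

```text
scene origin 210 163 scale 4.4222222222222225
top origin 252 148 scale 4.4222222222222225
now [ 0.6164 -0.0753  0.1249] [178.91   0.     5.06] op 0.0857 t 17.7 F [-0.2  0.6  0.3] q [-6. 14.  7. 83. -1. 78.]
increment [ 0.   -0.05  4.2 ] turn -0.02
```

View pics/d1.png

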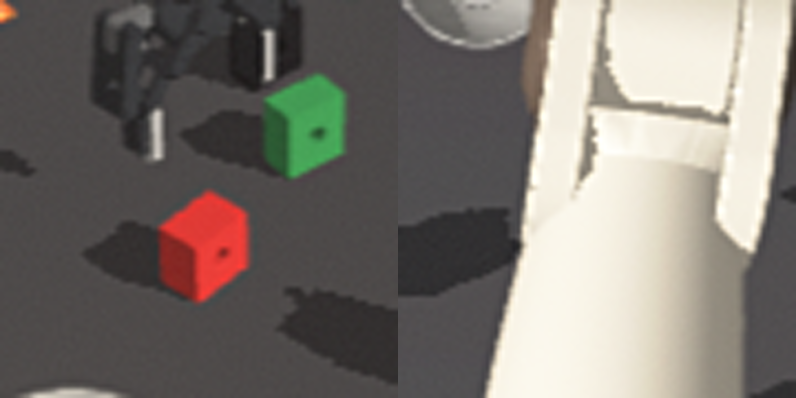

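The fingers at crop (153,140) and (268,60) straddle the cap at (205,248), and the green block is clear. Lowering and gripping.

>>> {"name": "arm_command", "arguments": {"increments": [[[0,-0.05,1.2],0],[[0,-0.05,2.4],0],[[0,-0.05,3.5],0],[[0,-0.05,4.2],0],[[0,-0.05,4.2],0]]}}

```text
time: 18.2
ee_pos: [0.6156, -0.0754, 0.0186]
tcp_rot: [178.9, 0.1, 5.1]
wrist_force: [-0.1, -0.3, -0.6]
opening: 0.0855
```

>>> {"name": "arm_command", "arguments": {"increments": [[[0,0,0],0],[[0,0,0],0],[[0,0,0],0],[[0,0,0],0],[[0,0,0],0]], "claw": 1, "force": 40}}

```text
time: 18.7
ee_pos: [0.6166, -0.0754, 0.0204]
tcp_rot: [178.9, -0.0, 5.1]
wrist_force: [-0.8, 0.9, 6.1]
opening: 0.0434
```

>>> {"name": "arm_command", "arguments": {"increments": [[[0,0,0],0],[[0,0,0],0],[[0,0,0],0]]}}

```text
time: 19.0
ee_pos: [0.6165, -0.0754, 0.0204]
tcp_rot: [178.9, -0.0, 5.1]
wrist_force: [-0.6, 0.3, 1.8]
opening: 0.0433
```

>>> {"name": "arm_command", "arguments": {"increments": [[[0,0,-1],0],[[0,0,-2.5],0],[[0,0,-4.5],0],[[0,0,-5.5],0],[[0,0,-5.5],0]]}}

```text
time: 19.5
ee_pos: [0.6179, -0.073, 0.1627]
tcp_rot: [178.8, -0.4, 5.1]
wrist_force: [0.0, -1.5, 0.8]
opening: 0.0436
```

```bash
python3 -c "
from h import *
go(.5424,.04,.15,6.5)"
```

```text
now [ 0.6179 -0.073   0.1627] [178.84  -0.4    5.11] op 0.0436 t 19.5 F [ 0.  -1.5  0.8] q [-6. 13. 11. 87. -1. 79.]
increment [-2.61 -4.78  0.39] turn -0.23
```

>>> {"name": "arm_command", "arguments": {"increments": [[[-2.6,-2,0.2],-0.23],[[-2.6,-4.7,0.2],-0.23],[[-2.6,-4.7,0.2],-0.23],[[-2.6,-4.7,0.2],-0.23],[[-2.6,-4.7,0.2],-0.23]]}}

```text
time: 20.0
ee_pos: [0.5423, 0.0388, 0.154]
tcp_rot: [178.8, -0.3, 6.6]
wrist_force: [-0.5, -1.2, -0.9]
opening: 0.0435
```

```bash
python3 -c "
from h import *
go(.5420,.04,.1084,6.5)"
```

```text
now [0.5423 0.0388 0.154 ] [178.82  -0.31   6.6 ] op 0.0435 t 20.0 F [-0.5 -1.2 -0.9] q [ 5.  3. -2. 85. -1. 88.]
increment [-0.02 -0.09  1.82] turn 0.02
```

>>> {"name": "arm_command", "arguments": {"increments": [[[0,-0.1,0.8],0],[[0,-0.1,1.6],0],[[0,-0.1,1.8],0],[[0,-0.1,1.8],0],[[0,-0.1,1.8],0]]}}

```text
time: 20.5
ee_pos: [0.5428, 0.0398, 0.1097]
tcp_rot: [178.8, -0.3, 6.6]
wrist_force: [0.1, 0.6, 0.1]
opening: 0.0437
```

```bash
python3 snap.py d2 .54 .08 .12 32; python3 -c "
from h import *
go(.5420,.04,.1084,6.5)"; python3 chk.py d2 b .052 .110
```

```text
scene origin 289 173 scale 6.21875
top origin 215 181 scale 6.21875
now [0.543  0.0401 0.11  ] [178.81  -0.39   6.57] op 0.0436 t 20.6 F [ 0.7 -0.  -1.2] q [ 5.  3. -6. 80. -1. 88.]
increment [-0.04 -0.    0.07] turn 0.01
expected [311.76563866 203.00472799]
[[108 109 112 114 113 112 114 112 117]
 [110 111 113 114 112 113 115 113 114]
 [105 114 115 112  98  92 108 114 116]
 [108 115 113 100  76  80 108 114 116]
 [109 114 114  98  81  95 112 114 116]
 [106 114 110 104 106 111 114 114 110]
 [110 113 112 111 124 120 114 115 111]
 [112 114 113 117 117 114 115 115 102]
 [113 113 112 113 113 116 116 100  81]]
hole px [312.24074074 202.24691358] world [0.5379 0.0509 0.11  ] lateral offset from rod (stand x) -0.002463611248510466 along past tip 0.051957740103777086
```

View pics/d2.png

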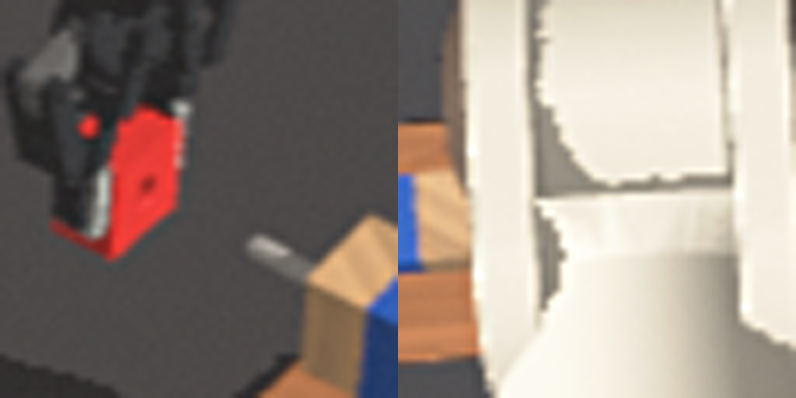

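The cap's hole is at crop (150,185), the rod tip at (255,245). TCP is 1 mm too far +x and 1.6 mm high; I'll correct that while approaching and stop just short of the tip.

>>> {"name": "arm_command", "arguments": {"increments": [[[-0.04,-0.4,0.07],0],[[-0.04,-0.8,0.07],0],[[-0.04,-1.2,0.07],0],[[-0.04,-1.5,0.07],0],[[-0.04,-1.5,0.07],0]]}}

```text
time: 21.1
ee_pos: [0.5375, 0.0785, 0.1075]
tcp_rot: [178.8, -0.4, 6.7]
wrist_force: [0.1, 0.4, 0.1]
opening: 0.0438
```

```bash
python3 -c "
from h import *
y=get_obs()['ee_pos'][1]
go(.52845-.114*(y-.159),y,.1083,6.5)"
```

```text
now [0.5375 0.0785 0.1075] [178.82  -0.39   6.67] op 0.0438 t 21.1 F [0.1 0.4 0.1] q [ 9.  3. -7. 80. -1. 92.]
increment [ 0.01  0.   -0.03] turn 0.03
```

>>> {"name": "arm_command", "arguments": {"increments": [[[0.01,-0.2,-0.03],0.03],[[0.01,-0.4,-0.03],0.03],[[0.01,-0.6,-0.03],0.03],[[0.01,-0.8,-0.03],0.03],[[0.01,-0.9,-0.03],0.03]]}}

```text
time: 21.6
ee_pos: [0.5351, 0.1013, 0.1077]
tcp_rot: [178.8, -0.4, 6.5]
wrist_force: [-0.2, -0.7, -1.4]
opening: 0.0439
```

```bash
python3 snap.py d3 .54 .1 .12 32; python3 -c "
from h import *
y=get_obs()['ee_pos'][1]
go(.52845-.114*(y-.159),y,.1083,6.5)"
```

```text
scene origin 295 177 scale 6.21875
top origin 209 181 scale 6.21875
now [0.5351 0.1012 0.1077] [178.82  -0.39   6.51] op 0.0432 t 21.7 F [ 0.2  0.4 -0.4] q [11.  3. -6. 80. -1. 95.]
increment [-0.    0.   -0.02] turn 0.0
```

View pics/d3.png

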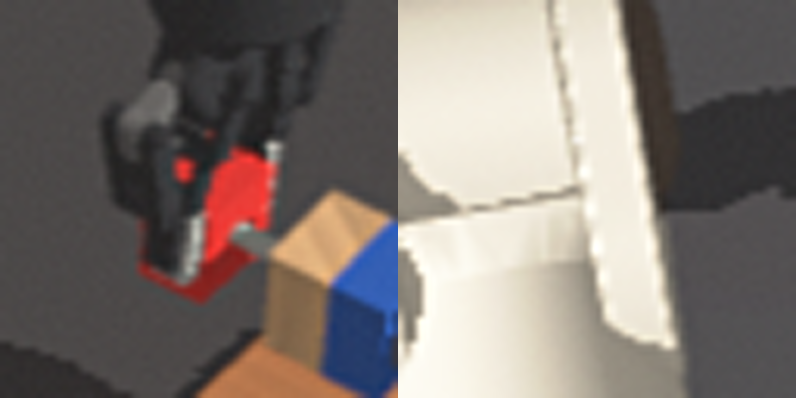

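The rod has entered the cap at crop (240,235), with no force. Pushing home until it makes contact.

>>> {"name": "arm_command", "arguments": {"increments": [[[0,-0.15,-0.01],0],[[0,-0.3,-0.01],0],[[0,-0.45,-0.01],0],[[0,-0.5,-0.01],0],[[0,-0.5,-0.01],0]]}}

```text
time: 22.2
ee_pos: [0.5336, 0.1138, 0.1077]
tcp_rot: [178.8, -0.4, 6.5]
wrist_force: [-0.2, 0.4, -0.6]
opening: 0.0438
```

>>> {"name": "arm_command", "arguments": {"increments": [[[0,-0.08,0],0],[[0,-0.12,0],0],[[0,-0.12,0],0]]}}

```text
time: 22.5
ee_pos: [0.5335, 0.115, 0.1076]
tcp_rot: [178.6, -0.4, 6.4]
wrist_force: [1.3, -10.2, 0.5]
opening: 0.0435
```

>>> {"name": "arm_command", "arguments": {"increments": [[[0,-0.08,0],0],[[0,-0.1,0],0],[[0,-0.1,0],0]]}}

```text
time: 22.8
ee_pos: [0.5335, 0.1151, 0.1076]
tcp_rot: [178.3, -0.4, 6.3]
wrist_force: [2.1, -13.5, -0.5]
opening: 0.0432
```

```bash
python3 snap.py d4 .535 .12 .12 28; python3 -c "
from h import *
go(.533,.1155,.1083,6.5)"
```

```text
scene origin 306 184 scale 7.107142857142857
top origin 207 186 scale 7.107142857142857
now [0.5335 0.1151 0.1076] [178.31  -0.4    6.33] op 0.0434 t 22.9 F [  1.5 -13.4  -0.5] q [13.  4. -6. 80. -2. 97.]
increment [-0.02 -0.02 -0.03] turn -0.03
```

View pics/d4.png

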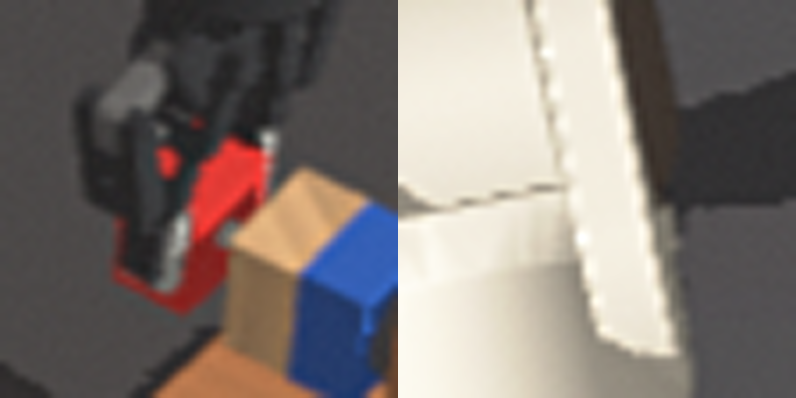

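The force rises to 13 N and motion has stopped at y = 0.115. The 17 mm gap to the pine matches the cap being home. Relaxing, releasing and rising.

>>> {"name": "arm_command", "arguments": {"increments": [[[0,0,0],0],[[0,0,0],0]]}}

```text
time: 23.1
ee_pos: [0.5336, 0.1147, 0.1076]
tcp_rot: [178.3, -0.4, 6.3]
wrist_force: [0.5, -4.0, 0.3]
opening: 0.0434
```

>>> {"name": "arm_command", "arguments": {"increments": [[[0,0,0],0],[[0,0,0],0],[[0,0,0],0],[[0,0,0],0],[[0,0,0],0]], "claw": -1}}

```text
time: 23.6
ee_pos: [0.5336, 0.1149, 0.1076]
tcp_rot: [178.3, -0.4, 6.3]
wrist_force: [-1.0, -0.3, 0.4]
opening: 0.0854
```

>>> {"name": "arm_command", "arguments": {"increments": [[[0,0,-1],0],[[0,0,-2.5],0],[[0,0,-4],0],[[0,0,-4.5],0],[[0,0,-4.5],0]]}}

```text
time: 24.1
ee_pos: [0.5332, 0.1184, 0.222]
tcp_rot: [178.3, -0.6, 6.3]
wrist_force: [-0.1, 0.2, -0.8]
opening: 0.0856
```

>>> {"name": "arm_command", "arguments": {"increments": [[[-4,5,-1],0],[[-8,9,-1],0],[[-8,9,-1],0],[[-8,9,-1],0],[[-8,9,-1],0]]}}

```text
time: 24.6
ee_pos: [0.3874, -0.0857, 0.2451]
tcp_rot: [178.4, -0.5, 6.4]
wrist_force: [1.1, -2.0, 0.6]
opening: 0.0854
```

```bash
python3 snap.py d5 .535 .12 .12 28; python3 - <<'E'
from h import *
import pickle
s=pickle.load(open('scened5.pkl','rb')); save(s,'sc_d5.png'); t=pickle.load(open('topd5.pkl','rb'))
print(get_obs()['ee_pos'],get_obs()['time'])
for nm,c in(('top',t),('scene',s)):
    P,uv=cloud(c,np.ones(c['range_z'].shape,bool)); f=c['frame'][uv[:,1],uv[:,0]][None]; hsv=cv2.cvtColor(f,cv2.COLOR_RGB2HSV)[0].astype(int)
    reg=(P[:,2]>.08)&(P[:,2]<.15)&(abs(P[:,0]-.53)<.06)&(P[:,1]>.06)&(P[:,1]<.22)
    H,S,V=hsv.T
    for n,m,z in(('red',((H<8)|(H>172))&(S>150),.13),('blue',(H>100)&(H<135)&(S>120),.133)):
        k=reg&m&(P[:,2]>z-.006); print(nm,n,k.sum(),P[k].mean(0).round(4), cv2.minAreaRect((P[k,:2]*1000).astype(np.float32)) if k.sum()>4 else '')
E
```

```text
scene origin 306 184 scale 7.107142857142857
top origin 207 186 scale 7.107142857142857
[ 0.38633184 -0.08803473  0.24634051] 24.7
top red 143 [0.5343 0.1145 0.13  ] ((534.8380126953125, 113.13475036621094), (44.07969284057617, 33.8130989074707), 4.316302299499512)
top blue 117 [0.5252 0.1849 0.1333] ((526.26171875, 184.77545166015625), (43.60264587402344, 25.30515480041504), 2.8867247104644775)
scene red 193 [0.5379 0.1153 0.1295] ((536.209716796875, 112.82148742675781), (48.36081314086914, 34.83342361450195), 6.139601707458496)
scene blue 172 [0.5299 0.1847 0.1322] ((528.0008544921875, 184.16357421875), (47.859107971191406, 27.26958656311035), 10.440138816833496)
```

View pics/d5.png

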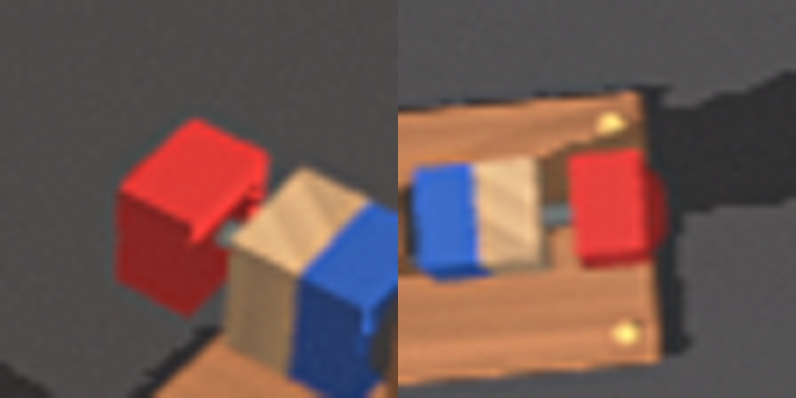

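View pics/sc_d5.png

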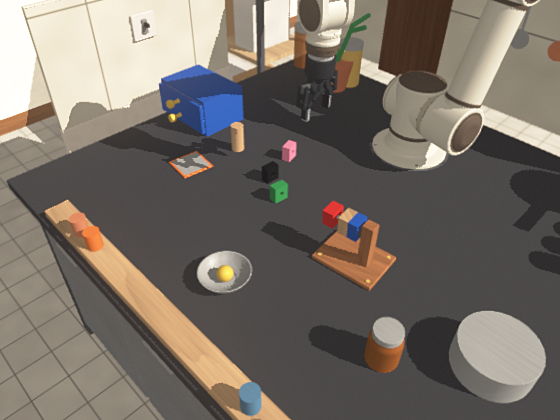

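The blue, pine and cap sit in line. Blue to cap measures 71 mm between centres, and 71 mm is expected when the cap is home. The arm is well clear. Letting things settle, then handing in.

>>> {"name": "arm_command", "arguments": {"increments": [[[0,0,0],0],[[0,0,0],0],[[0,0,0],0],[[0,0,0],0],[[0,0,0],0]]}}

```text
time: 25.2
ee_pos: [0.3867, -0.0874, 0.246]
tcp_rot: [178.3, -0.5, 6.1]
wrist_force: [-0.2, -1.0, 0.1]
opening: 0.0855
```

```bash
python3 -c "
from h import *
print(get_obs()['wrist_force'],get_obs()['time']); print(job_done())"
```

```text
[-0.19200287 -1.03938306  0.05123573] 25.2
the job is handed in; nothing more can be done
None
```

The chew toy is made up and handed in at 25.2 s. The blue block was pushed to the stop disc (24 N contact), the pine block against it (17 N), and the red cap home on the rod's end (13 N). I released each one before moving on.

- **Position:** The last top view puts the blue and cap centres 71 mm apart, which is what a fully home cap gives. The cap's top-face yaw was 4–6°, against about 6.5° for the stand.
- **Clearance:** The arm finished well clear with no meaningful wrist force. In the last picture the green block and the other things looked where they started; I did not re-measure their positions.
- **Disagreements:** The two cameras differed by 1–4 mm sideways. The scene camera's reading of the held hole was also about 2 mm off the TCP, so I relied on the TCP line from the blue block's smooth slide. The blue block's yaw read 3° from the top camera and 10° from the scene camera, both well inside the limit.

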